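# Rack the chopping board and close the stop

## Robot

A 6-joint arm with a two-finger parallel gripper is mounted at the origin on the work surface. World frame = base frame: x ahead of the robot, y to its left, z up, the work surface at z = 0. Lengths are in m, angles in degrees, forces in N, time in s.
With the tool pointing down it reaches from about 0.4 to 0.825 m from the base axis. Payload 7 kg.
Tool frame: the origin (TCP) lies between the finger pads; the fingertips stand 22 mm ahead of it and the grasp point (between the pads) lies 3 mm ahead of it; z points along the fingers, y is the direction in which the jaws open and shut (so a half turn about z gives the same grasp; the last joint's range is limited). The gripper opens to 88 mm and grips with 3 to 60 N. Pads are 19 mm wide; open, the fingers measure 130 mm over their backs; the gripper's body (78 mm by 193 mm) begins 47 mm behind the grasp point.
Start: joints at [-56.545, 20.546, 0.682, 0, -70.136, -16.507], TCP at [0.197, -0.646, 0.249] pointing down, gripper open.
Joint ranges: [-176.03, 176.03], [-82.01, 121.73], [-58.28, 71.71], [-173.87, 95.51], [-174.79, -0.11], [-173.66, 173.66]. Speed limits (degrees/s): [136.94, 136.94, 172.46, 180, 180, 180].

## Interface

Orientations are given as [roll, pitch, yaw] about the fixed x, y, z axes, in that order (R = Rz(yaw) Ry(pitch) Rx(roll)).
In Python, from plant import telemetry, cams, r gives the robot as it stands.
- The arm moves only by the tool carry_out, never from a script. Its argument "commands" is one flat list of numbers, 5 for each row, row after row: the shift along the world's x, y, z as a fraction of full scale, then the turn about the world's z as a fraction of full scale, then the gripper's target within -1 to 1 (shut at 1, half-way at 0, fully open at -1). In form: [x, y, z, turn, claw, x, y, z, turn, claw, ...]. A call has 1 to 8 rows; each row shifts and turns the commanded pose from where the row before left it; what a row does not reach is not made up. Full scale, the value 1, is 0.04 m for a shift and 4 degrees for a turn. A row lasts 1/10 s, in which the tool goes at most 50 mm and 8.59 degrees, less where a joint would pass 70% of its speed; a pose out of reach is approached as far as the arm can. A call with a number of a shift or a turn outside -1 to 1 is refused whole. A call with a gripper value outside its range is refused whole. The fingers move at their own pace and stop on an object; "grip_force" is the grip in N (left out, the last holds). Time passes only in rows, so rows that do not move let the fingers close. It gives the time, the measured TCP pose, the force and the opening at its end, in the units of the state.
- telemetry.get_state(): the state, without advancing time (a new reading comes with each control period).
- cams.capture(name): name is "side" or "top"; returns a dict with "frame" (480x640x3 uint8, red, green, blue), "camera_matrix" (3x3 intrinsics, pixels), "camera_from_world" (4x4, takes a point from world to camera coordinates). Camera axes: x right, y down, z forward; pixel columns grow to the right and rows downward; lengths in m; the calibration is good to about 2 mm. A picture is of the moment at which its call begins. There is no depth.
- r.close_job(): hands the job in, once; it reports no verdict.
The state is a dict: "time_s": time; "joints": joint angles; "qd": joint speeds; "joint_torque": joint torques, N m; "tcp_pos": TCP position; "eef_rot": TCP orientation; "contact_force": force on the tool from outside, world axes, zero at the start; "moment": the same for the moment, N m; "gripper_width": finger opening in m.
Only numpy, scipy, OpenCV 4.12 (cv2) and the standard library are available. Lean on these libraries where they do the work, as an engineer would, in place of code of your own. Each camera call takes 0.05 s, during which the arm holds its last target. There are 200 camera calls.

## Task

Take the big chopping board that is standing on the bench, stand it upright on its long edge in the plywood board rack, between the board already stored there and the sliding stop, with its ends about level with that board's. Then push the stop towards the rack's end wall until both boards stand snug against the wall, and leave them so.

Things in the scene. Friction and masses are not known exactly. Their poses are not given: they have to be found in the camera images.
- board: Big plain wooden chopping board to be racked: 200 mm long (own x), 28 thick (own y), 130 tall (own z), standing free on its long edge on the bench; 0.33 to 0.61 kg; dark dot near one upper corner. Origin: centre of its underside. The other board on the bench (130 x 24 x 85 tall) is smaller and not wanted.
- kept: A board exactly like the big one (200 mm x, 28 y, 130 z), already standing loose in the rack, parallel to the end wall and within 15 mm of it. Origin: centre of its underside.
- rack: Fixed plywood rack. Origin: centre of its underside; y from end wall to stop, x along the stored boards, z up. Floor 220 mm (x) by 270 (y), top face 12 above the bench, open at the x sides. End wall: inner face at y = -115, 200 wide. Stop: upright plate 160 wide (x, centred), 18 thick, with a low foot (30 long, 14 high) behind it, away from the wall. Tops of wall and stop 140 above the bench.
- stop (a joint): Clear distance (m) from the end wall's inner face to the sliding stop's inner face, which is at rack y = -0.115 + value. Starts at 0.165 to 0.195. Slides with 2 N of friction (plus the boards', up to 15 N) and stays where left. Push its outer face, 0.018 farther out, towards the wall, e.g. from above with closed fingers. The two boards together are 0.056 thick.
There are look-alikes about, which are no part of the job. What is shaped like the board but red is not meant.

How it is judged:
By the outcome, as a careful person would: the job done as asked, in the order asked, and still so for the second after the job is handed in, with the robot touching nothing.
It also fails if it takes over 51 s, if anything falls off the work surface, if the arm or the gripper's body presses on something with over 40 N, if the wrist force passes 120 N, or if a joint passes its speed limit or range.

## Working session

There is one attempt and no reset: what is moved stays moved. The work goes in short steps, Python scripts to look and compute and a tool call to move; the robot and the scene stay as the last step left them, time stands still between calls to the robot, and variables do not carry over. Pictures are saved under pics/ and viewed, about 8 in all and at most 12, crops included, and the job is handed in when it is done.

Besides the shell and the picture viewer there is one more tool, called as name(argument=value, ...) on one line, values as JSON. carry_out: Moves the arm, as the interface text tells. Shift numbers are shares of 0.04 m and turn numbers shares of 4 degrees, none past 1 either way. Its arguments: {"type":"object","properties":{"commands":{"type":"array"},"grip_force":{"type":"number"}},"required":["commands"]}

```bash
mkdir -p pics; ls; cat > h.py <<'E'
import numpy as np, cv2
from plant import telemetry, cams, r
def cap(n,fn=None):
    d=cams.capture(n)
    if fn: cv2.imwrite('pics/'+fn,d['frame'][:,:,::-1])
    return d
def ray(d,u,v):
    T=np.array(d['camera_from_world']);R=T[:3,:3];c=-R.T@T[:3,3]
    return c,R.T@np.linalg.inv(d['camera_matrix'])@np.array([u,v,1.])
def onz(d,u,v,z):
    c,w=ray(d,u,v);return c+w*(z-c[2])/w[2]
def proj(d,p):
    T=np.array(d['camera_from_world']);q=np.array(d['camera_matrix'])@(T[:3,:3]@np.array(p)+T[:3,3]);return q[:2]/q[2]
E
python3 - <<'E'
from h import *
a=cap('top','top0.png');b=cap('side','side0.png')
for d in(a,b):print(np.round(ray(d,320,240),3),np.round(d['camera_matrix'],0).tolist())
print(telemetry.get_state())
E
```

```text
pics
[[ 0.481  0.083  1.013]
 [ 0.051  0.032 -0.998]] [[450.0, 0.0, 323.0], [0.0, 450.0, 232.0], [0.0, 0.0, 1.0]]
[[ 0.337  1.189  0.792]
 [ 0.148 -0.812 -0.565]] [[521.0, 0.0, 321.0], [0.0, 521.0, 237.0], [0.0, 0.0, 1.0]]
{'time_s': 0.1, 'joints': array([-5.65449104e+01,  2.05881381e+01,  6.40486283e-01, -1.60058582e-02,
       -7.01363239e+01, -1.65056067e+01]), 'qd': array([ 0.00489079, -0.12869176,  0.09933716, -0.00727985,  0.00190501,
       -0.04639639]), 'joint_torque': array([-1.54879333e-03, -5.84161091e+01,  2.93750238e+01,  7.01553941e+00,
        1.01540811e-02, -5.15859176e-05]), 'tcp_pos': array([ 0.19662437, -0.6453194 ,  0.24772381]), 'eef_rot': array([ 1.79915210e+02, -9.43286893e-03, -1.63055960e+02]), 'contact_force': array([ 0.08891607,  0.4841707 , -0.13513334]), 'moment': array([-0.00413601, -0.05509512,  0.00585643]), 'gripper_width': 0.08728483173297315}
```

View pics/top0.png

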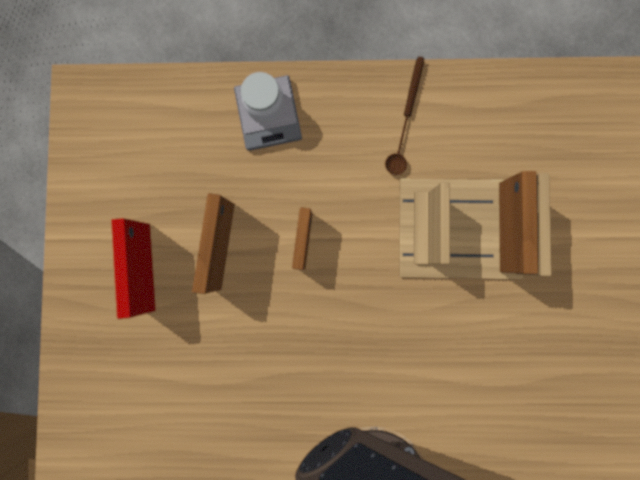

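View pics/side0.png

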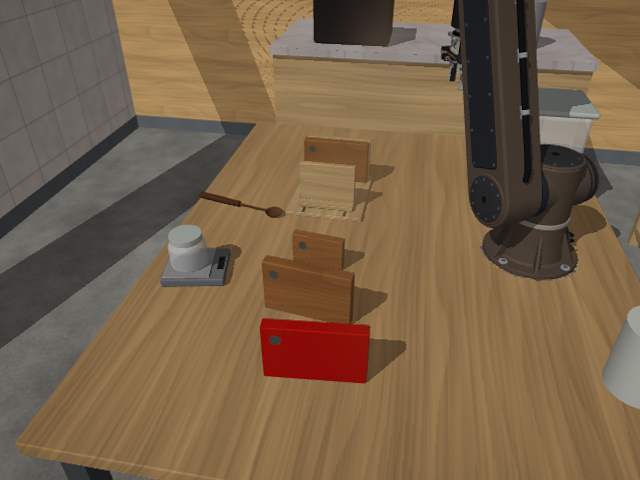

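The top view shows: the wanted plain brown big board at (214,243), the smaller brown board at (302,238), a red look-alike at (133,268), and the rack around (475,228) with the stop at (432,225), the kept board at (518,223) and the end wall at (545,225). The big board at (214,243) fits: it is brown and the larger one. I'll confirm that in a crop.

```bash
python3 - <<'E'
from h import *
a=cv2.imread('pics/top0.png')
c1=cv2.resize(a[185:305,185:245],None,fx=5,fy=5,interpolation=cv2.INTER_CUBIC)
c2=cv2.resize(a[165:285,395:555],None,fx=3,fy=3,interpolation=cv2.INTER_CUBIC)
o=np.zeros((600,790,3),np.uint8);o[:600,:300]=c1;o[:360,305:785]=c2
cv2.imwrite('pics/crop1.png',o)
d=cap('top')
for n,u,v,z in [('tl',208,195,.13),('bl',195,291,.13),('rackBL',400,278,.012),('rackTL',401,179,.012),('stop t',445,183,.14),('stop b',445,264,.14),('wall t',545,176,.14),('wall b',545,275,.14)]:print(n,onz(d,u,v,z).round(3))
E
```

```text
tl [0.617 0.334 0.13 ]
bl [0.427 0.357 0.13 ]
rackBL [ 0.447 -0.061  0.012]
rackTL [ 0.668 -0.067  0.012]
stop t [ 0.636 -0.133  0.14 ]
stop b [ 0.478 -0.129  0.14 ]
wall t [ 0.648 -0.325  0.14 ]
wall b [ 0.457 -0.319  0.14 ]
```

View pics/crop1.png

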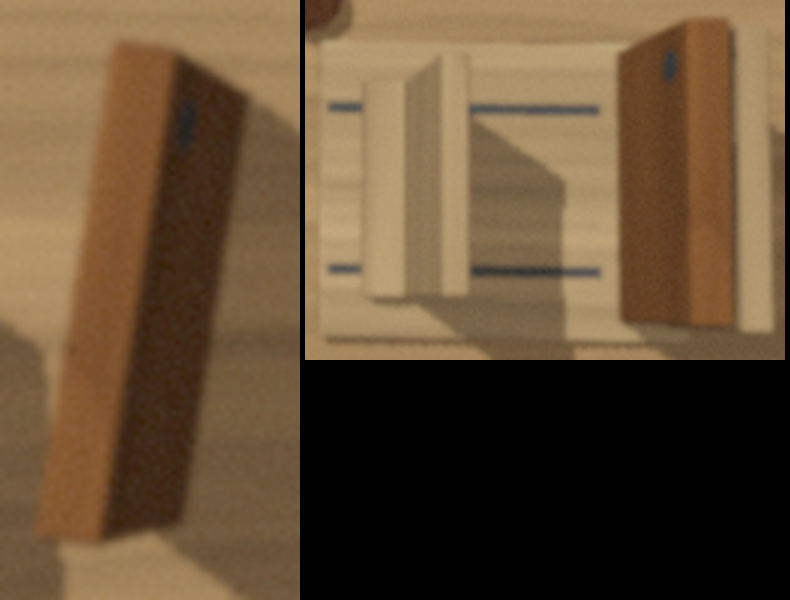

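The crop shows the wanted brown board, with its lit top face and its dot at full-frame (222,210). In the rack are the kept board, tight by the wall, and the stop's top edge. Next I'll measure from these corners.

```bash
python3 - <<'E'
from h import *
d=cap('top')
f1=lambda p,z:onz(d,185+(p[0]+.5)/5-.5,185+(p[1]+.5)/5-.5,z)[:2]
f2=lambda p,z:onz(d,395+(p[0]-305+.5)/3-.5,165+(p[1]+.5)/3-.5,z)[:2]
def rep(n,f,P,z):
    q=np.array([f(p,z) for p in P]);L=(q[0]+q[1]-q[2]-q[3])/2;w=q[1]-q[0]+q[2]-q[3];w/=2
    print(n,'c',q.mean(0).round(4),'len',np.hypot(*L).round(4),'w',np.hypot(*w).round(4),'ang',np.degrees(np.arctan2(L[1],L[0])).round(2),q.round(3).tolist())
rep('board',f1,[(115,42),(178,55),(105,542),(38,532)],.13)
rep('kept',f2,[(690,20),(730,20),(732,325),(692,325)],.142)
rep('stop',f2,[(442,55),(468,55),(468,295),(443,295)],.14)
rep('wall',f2,[(736,28),(768,28),(772,331),(737,331)],.14)
rep('floor',f2,[(321,41),(700,41),(700,337),(321,337)],.012)
E
```

```text
board c [0.5213 0.3361] len 0.1953 w 0.0264 ang -7.94 [[0.621, 0.335], [0.615, 0.31], [0.423, 0.336], [0.427, 0.363]]
kept c [ 0.5588 -0.2928] len 0.1961 w 0.0253 ang -1.56 [[0.657, -0.283], [0.657, -0.308], [0.461, -0.303], [0.461, -0.278]]
stop c [ 0.5579 -0.1307] len 0.1554 w 0.0163 ang -1.09 [[0.636, -0.124], [0.636, -0.141], [0.48, -0.137], [0.48, -0.121]]
wall c [ 0.5543 -0.3203] len 0.195 w 0.0212 ang -1.58 [[0.652, -0.313], [0.652, -0.333], [0.457, -0.329], [0.457, -0.307]]
floor c [ 0.5589 -0.2017] len 0.2192 w 0.2775 ang -1.36 [[0.67, -0.065], [0.667, -0.344], [0.449, -0.337], [0.45, -0.061]]
```

carry_out(commands=[0.3,0.5,0,-0.5,-1,0.7,0.8,0,-0.8,-1,0.8,0.9,0,-0.8,-1,0.8,0.9,0,-0.8,-1,0.8,0.9,0,-0.8,-1,0.8,0.9,0,-0.8,-1,0.8,0.9,0,-0.8,-1,0.8,0.9,0,-0.8,-1], grip_force=40)

```text
time_s: 1.0
tcp_pos: [0.4297, -0.376, 0.2487]
eef_rot: [-180.0, 0.0, 172.4]
contact_force: [1.2, -0.5, -0.1]
gripper_width: 0.0877
```

carry_out(commands=[0.4,1,0,0,-1,0.4,1,0,0,-1,0.4,1,0,0,-1,0.4,1,0,0,-1,0.4,1,0,0,-1,0.2,1,0,0,-1,0.1,1,0,0,-1,0,1,0,0,-1])

```text
time_s: 1.8
tcp_pos: [0.5209, -0.0559, 0.2484]
eef_rot: [-180.0, -0.0, 172.6]
contact_force: [0.5, 0.8, -0.6]
gripper_width: 0.0875
```

carry_out(commands=[0,1,0,-0.1,-1,0,1,0,0,-1,0,1,0,0,-1,0,1,0,0,-1,0,1,0,0,-1,0,1,0,0,-1,0,1,0,0,-1,0,1,0,0,-1])

```text
time_s: 2.6
tcp_pos: [0.5204, 0.264, 0.2486]
eef_rot: [180.0, 0.0, 172.2]
contact_force: [0.2, -0.7, -0.7]
gripper_width: 0.0877
```

carry_out(commands=[0,1,0,0,-1,0,0.5,0,0,-1,0,0.25,0,0,-1,0,0,0,0,-1])

```text
time_s: 3.0
tcp_pos: [0.5205, 0.3329, 0.248]
eef_rot: [-180.0, -0.0, 172.2]
contact_force: [-0.1, -0.9, 0.1]
gripper_width: 0.0877
```

```bash
python3 - <<'E'
from h import *
b=cap('side');a=cap('top')
o=np.hstack([cv2.resize(b['frame'][170:410,170:430],None,fx=1.5,fy=1.5),cv2.resize(a['frame'][160:400,100:360],None,fx=1.5,fy=1.5)])
cv2.imwrite('pics/c2.png',o[:,:,::-1]);print(telemetry.get_state()['tcp_pos'])
E
```

```text
[0.52065156 0.33141913 0.24845304]
```

View pics/c2.png

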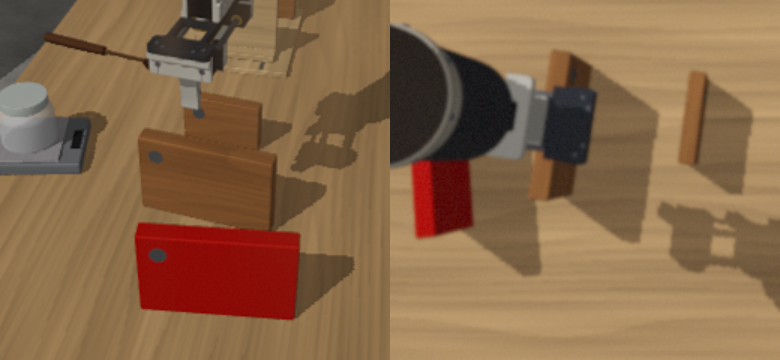

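Side crop: the open gripper is above the big board. The finger at crop (190,95) lies just beyond the board's far face, and the red board and the scale are clear. Descending.

carry_out(commands=[0,0.1,-0.6,0,-1,0,0,-1,0,-1,0,0,-1,0,-1,0,0,-0.6,0,-1,0,0,-0.3,0,-1,0,0,0,0,-1,0,0,0,0,1,0,0,0,0,1], grip_force=35)

```text
time_s: 3.9
tcp_pos: [0.5216, 0.3368, 0.1104]
eef_rot: [179.9, 0.1, 172.1]
contact_force: [-0.1, 0.0, -0.2]
gripper_width: 0.0768
```

carry_out(commands=[0,0,0,0,1,0,0,0,0,1,0,0,0,0,1,0,0,0,0,1,0,0,0,0,1,0,0,0,0,1])

```text
time_s: 4.5
tcp_pos: [0.5207, 0.3364, 0.1085]
eef_rot: [-180.0, -0.0, 172.1]
contact_force: [0.5, 2.7, -0.8]
gripper_width: 0.0293
```

carry_out(commands=[0,0,0.3,0,1,0,0,0.6,0,1,0,0,0.8,0,1,0,0,0.8,0,1,0,0,0.8,0,1,0,0,0.8,0,1,0,0,0.6,0,1,0,0,0,0,1])

```text
time_s: 5.3
tcp_pos: [0.5217, 0.337, 0.3008]
eef_rot: [179.7, 0.2, 172.2]
contact_force: [0.1, 0.8, -5.2]
gripper_width: 0.028
```

carry_out(commands=[0.1,-0.3,0,0.2,1,0.1,-0.6,0,0.2,1,0.1,-0.8,0,0.2,1,0.1,-0.8,0,0.2,1,0.1,-0.8,0,0.2,1,0.1,-0.8,0,0.2,1,0.1,-0.8,0,0.2,1,0.1,-0.8,0,0.2,1])

```text
time_s: 6.1
tcp_pos: [0.5517, 0.1068, 0.2949]
eef_rot: [-180.0, -0.2, 178.6]
contact_force: [-0.4, -0.3, -4.9]
gripper_width: 0.0277
```

carry_out(commands=[0.1,-0.8,0,0,1,0.1,-0.8,0,0,1,0,-0.8,0,0,1,0,-0.8,0,0,1,0,-0.8,0,0,1,0,-0.8,0,0,1,0,-0.8,0,0,1,0,-0.8,0,0,1])

```text
time_s: 6.9
tcp_pos: [0.5596, -0.1487, 0.2949]
eef_rot: [180.0, -0.2, 178.5]
contact_force: [0.1, 0.6, -5.2]
gripper_width: 0.0277
```

carry_out(commands=[0,-0.8,0,0,1,0,-0.6,0,0,1,0,-0.4,0,0,1,0,0,0,0,1,0,0,0,0,1,0,0,0,0,1])

```text
time_s: 7.5
tcp_pos: [0.5606, -0.2189, 0.2962]
eef_rot: [180.0, -0.0, 178.6]
contact_force: [-0.3, 0.1, -4.1]
gripper_width: 0.0277
```

```bash
python3 - <<'E'
from h import *
b=cap('side');a=cap('top')
o=np.hstack([cv2.resize(b['frame'][90:250,270:400],None,fx=3,fy=3),cv2.resize(a['frame'][150:310,390:520],None,fx=3,fy=3)])
cv2.imwrite('pics/c3.png',o[:,:,::-1]);s=telemetry.get_state();print(s['tcp_pos'],s['eef_rot'],s['contact_force'],s['moment'])
E
```

```text
[ 0.56080839 -0.21875931  0.29651673] [ 1.79985147e+02 -8.20995006e-04  1.78608263e+02] [ 0.29554633  0.22083166 -5.27950079] [ 0.00759034  0.01906527 -0.02855481]
```

View pics/c3.png

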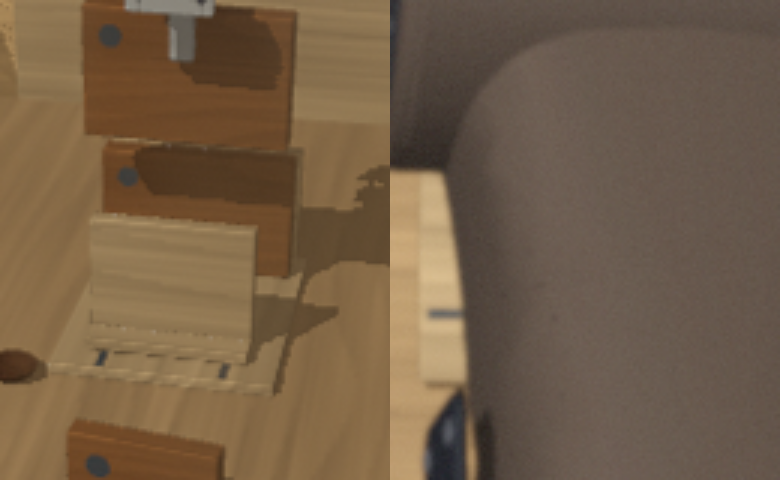

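Side crop: the held board hangs level with its bottom corners at (85,133) and (290,150). The kept board's front top corners are at (104,143) and (301,150). The stop is at (170,285). Next I'll check the x alignment of the two boards' ends.

```bash
python3 - <<'E'
from h import *
b=cap('side')
def ony(u,v,y):
    c,w=ray(b,270+(u+.5)/3-.5,90+(v+.5)/3-.5);return (c+w*(y-c[1])/w[1]).round(4)
for p in[(85,133),(290,150),(83,6),(297,12)]:print('held',ony(*p,-.205))
for p in[(104,143),(301,152),(290,276)]:print('kept',ony(*p,-.279))
for p in[(92,216),(256,229)]:print('stop outer',ony(*p,-.121))
E
```

```text
held [ 0.6566 -0.205   0.1897]
held [ 0.4562 -0.205   0.1882]
held [ 0.6557 -0.205   0.3153]
held [ 0.4568 -0.205   0.3224]
kept [ 0.6538 -0.279   0.1483]
kept [ 0.4514 -0.279   0.1549]
kept [ 0.4551 -0.279   0.0141]
stop outer [ 0.6324 -0.121   0.1429]
stop outer [ 0.4765 -0.121   0.1437]
```

The held board's ends agree with the kept board's to 2–4 mm. Lowering.

carry_out(commands=[0,0,-0.5,0,1,0,0,-0.7,0,1,0,0,-0.7,0,1,0,0,-0.7,0,1,0,0,-0.7,0,1,0,0,-0.5,0,1,0,0,-0.3,0,1,0,0,0,0,1])

```text
time_s: 8.45
tcp_pos: [0.56, -0.2192, 0.1311]
eef_rot: [180.0, -0.2, 178.6]
contact_force: [-1.2, -0.9, -3.9]
gripper_width: 0.0282
```

carry_out(commands=[0,0,-0.1,0,1,0,0,-0.1,0,1,0,0,0,0,1,0,0,0,0,1])

```text
time_s: 8.85
tcp_pos: [0.561, -0.2197, 0.1251]
eef_rot: [-180.0, 0.0, 178.5]
contact_force: [-0.2, -0.2, -5.0]
gripper_width: 0.0279
```

carry_out(commands=[0,0,-0.06,0,1,0,0,-0.04,0,1,0,0,0,0,1,0,0,0,0,1])

```text
time_s: 9.25
tcp_pos: [0.5609, -0.2197, 0.1207]
eef_rot: [-180.0, 0.0, 178.6]
contact_force: [0.3, 0.1, -3.9]
gripper_width: 0.0278
```

carry_out(commands=[0,0,-0.03,0,1,0,0,-0.03,0,1,0,0,0,0,1,0,0,0,0,1])

```text
time_s: 9.65
tcp_pos: [0.561, -0.2197, 0.1206]
eef_rot: [-180.0, 0.1, 178.6]
contact_force: [-6.3, 3.6, 14.8]
gripper_width: 0.0278
```

carry_out(commands=[0,0,0.05,0,1,0,0,0,0,1,0,0,0,0,-0.1,0,0,0,0,-0.1,0,0,0,0,-0.1,0,0,0,0,-0.1])

```text
time_s: 10.25
tcp_pos: [0.5609, -0.2197, 0.1201]
eef_rot: [-180.0, 0.0, 178.5]
contact_force: [-0.5, -0.4, 0.0]
gripper_width: 0.0474
```

carry_out(commands=[0,0,0.2,0,-0.1,0,0,0.4,0,-0.1,0,0,0.6,0,-0.1,0,0,0.8,0,-0.1,0,0,0.8,0,-0.1,0,0,0,0,-0.1])

```text
time_s: 10.85
tcp_pos: [0.5631, -0.2204, 0.238]
eef_rot: [-179.9, 0.5, 178.6]
contact_force: [-0.2, 0.2, -1.0]
gripper_width: 0.0481
```

```bash
python3 - <<'E'
from h import *
b=cap('side')
o=cv2.resize(b['frame'][90:250,270:400],None,fx=3,fy=3)
cv2.imwrite('pics/c4.png',o[:,:,::-1]);s=telemetry.get_state();print(s['tcp_pos'],s['contact_force'],s['gripper_width'])
E
```

```text
[ 0.56206968 -0.21995797  0.2354826 ] [ 0.71062732 -0.38037236 -0.6304267 ] 0.04861533000912516
```

View pics/c4.png

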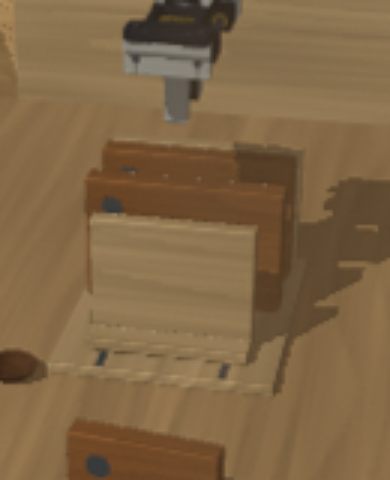

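Side crop: the board stands upright in the rack. Its top edge is at y≈180, between the kept board (150) and the stop (220), and the gripper is clear. Next I'll move behind the stop with the fingers closed.

carry_out(commands=[0,0.4,0,0,1,0,0.8,0,0,1,0,0.9,0,0,1,0,0.9,0,0,1,0,0.8,0,0,1,0,0.4,0,0,1,0,0,0,0,1,0,0,0,0,1])

```text
time_s: 11.7
tcp_pos: [0.5605, -0.0514, 0.2317]
eef_rot: [-180.0, -0.1, 178.6]
contact_force: [-0.1, -0.6, 0.1]
gripper_width: 0.0007
```

carry_out(commands=[0,0,-0.5,0,1,0,0,-0.7,0,1,0,0,-0.7,0,1,0,0,-0.6,0,1,0,0,-0.4,0,1,0,0,0,0,1])

```text
time_s: 12.3
tcp_pos: [0.5589, -0.0531, 0.1136]
eef_rot: [-179.9, -0.3, 178.4]
contact_force: [0.1, -0.3, 0.6]
gripper_width: -0.0001
```

carry_out(commands=[0,-0.2,0,0,1,0,-0.2,0,0,1,0,-0.2,0,0,1,0,-0.15,0,0,1,0,-0.15,0,0,1,0,-0.15,0,0,1,0,-0.15,0,0,1,0,-0.15,0,0,1])

```text
time_s: 13.1
tcp_pos: [0.5607, -0.1059, 0.1162]
eef_rot: [180.0, -0.0, 178.6]
contact_force: [-1.3, 3.2, 1.0]
gripper_width: 0.0002
```

carry_out(commands=[0,-0.15,0,0,1,0,-0.15,0,0,1,0,-0.15,0,0,1,0,-0.15,0,0,1,0,-0.15,0,0,1,0,-0.15,0,0,1])

```text
time_s: 13.7
tcp_pos: [0.5605, -0.1422, 0.116]
eef_rot: [180.0, -0.0, 178.5]
contact_force: [-2.0, 2.5, 1.1]
gripper_width: 0.0004
```

carry_out(commands=[0,-0.12,0,0,1,0,-0.12,0,0,1,0,-0.1,0,0,1,0,-0.1,0,0,1,0,-0.1,0,0,1,0,-0.1,0,0,1,0,-0.1,0,0,1,0,-0.1,0,0,1])

```text
time_s: 14.5
tcp_pos: [0.5605, -0.1749, 0.1161]
eef_rot: [180.0, -0.0, 178.5]
contact_force: [-2.5, 6.4, 2.0]
gripper_width: 0.0006
```

carry_out(commands=[0,-0.1,0,0,1,0,-0.1,0,0,1,0,-0.1,0,0,1,0,-0.1,0,0,1,0,-0.1,0,0,1,0,-0.1,0,0,1])

```text
time_s: 15.1
tcp_pos: [0.5601, -0.1989, 0.116]
eef_rot: [180.0, -0.1, 178.5]
contact_force: [-4.7, 6.5, 1.9]
gripper_width: 0.0003
```

carry_out(commands=[0,-0.06,0,0,1,0,-0.06,0,0,1,0,-0.06,0,0,1,0,0,0,0,1])

```text
time_s: 15.5
tcp_pos: [0.56, -0.2064, 0.116]
eef_rot: [180.0, -0.1, 178.5]
contact_force: [-4.0, 3.0, 1.6]
gripper_width: 0.0006
```

carry_out(commands=[0,-0.05,0,0,1,0,-0.05,0,0,1,0,0,0,0,1])

```text
time_s: 15.8
tcp_pos: [0.56, -0.2103, 0.116]
eef_rot: [180.0, -0.1, 178.5]
contact_force: [-4.1, 4.7, 1.9]
gripper_width: 0.0005
```

carry_out(commands=[0,-0.04,0,0,1,0,-0.04,0,0,1,0,0,0,0,1])

```text
time_s: 16.1
tcp_pos: [0.5599, -0.2131, 0.116]
eef_rot: [179.9, -0.1, 178.5]
contact_force: [-4.5, 7.3, 2.9]
gripper_width: 0.0006
```

carry_out(commands=[0,-0.03,0,0,1,0,-0.03,0,0,1,0,0,0,0,1])

```text
time_s: 16.4
tcp_pos: [0.5599, -0.2151, 0.116]
eef_rot: [179.9, -0.1, 178.5]
contact_force: [-4.6, 9.2, 3.9]
gripper_width: 0.0002
```

carry_out(commands=[0,-0.03,0,0,1,0,-0.03,0,0,1,0,0,0,0,1])

```text
time_s: 16.7
tcp_pos: [0.5598, -0.2174, 0.116]
eef_rot: [179.9, -0.1, 178.5]
contact_force: [-4.3, 9.7, 4.2]
gripper_width: 0.0004
```

carry_out(commands=[0,-0.03,0,0,1,0,-0.03,0,0,1,0,0,0,0,1])

```text
time_s: 17.0
tcp_pos: [0.5598, -0.2183, 0.116]
eef_rot: [179.8, -0.1, 178.5]
contact_force: [-6.2, 18.8, 7.4]
gripper_width: 0.0003
```

carry_out(commands=[0,-0.03,0,0,1,0,0,0,0,1,0,0,0,0,1])

```text
time_s: 17.3
tcp_pos: [0.5598, -0.2185, 0.116]
eef_rot: [179.7, -0.1, 178.6]
contact_force: [-6.7, 25.0, 9.5]
gripper_width: 0.0004
```

Firm stop at 25 N. Backing off and clearing the arm so I can look.

carry_out(commands=[0,0.15,0,0,1,0,0.3,0,0,1,0,0.5,0,0,1,0,0.8,0,0,1,0,0.8,0.3,0,1,0,0.8,0.6,0,1,0,0.8,0.8,0,1,0,0.8,0.8,0,1])

```text
time_s: 18.1
tcp_pos: [0.5608, -0.0229, 0.2173]
eef_rot: [-180.0, 0.0, 178.5]
contact_force: [2.0, 0.1, -0.2]
gripper_width: 0.0002
```

carry_out(commands=[0,0.8,0.6,0,1,0,0.8,0,0,1,0,0.8,0,0,1,0,0.8,0,0,1,0,0.8,0,0,1,0,0.6,0,0,1,0,0.3,0,0,1,0,0,0,0,1])

```text
time_s: 18.9
tcp_pos: [0.5609, 0.1732, 0.2401]
eef_rot: [-180.0, 0.0, 178.6]
contact_force: [-1.1, -1.2, -0.3]
gripper_width: 0.0005
```

```bash
python3 - <<'E'
from h import *
a=cap('top')
o=cv2.resize(a['frame'][160:290,390:560],None,fx=4.5,fy=4.5,interpolation=cv2.INTER_CUBIC)
cv2.imwrite('pics/c5.png',o[:,:,::-1])
E
```

```text
(no output)
```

View pics/c5.png

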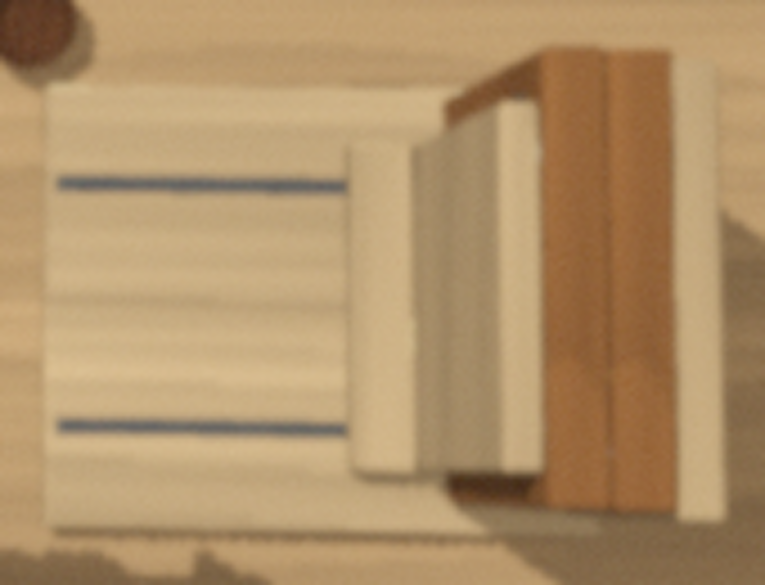

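Top crop: wall (697), kept board (640), big board (575) and stop (520) sit tight together with no gaps. The boards' ends are level to about 2 mm (top edges at rows 47 and 50, bottom edges at 505 and 510). The gripper is well away.

```bash
python3 -c "
from h import *
print(r.close_job())"
```

```text
the job is handed in; nothing more can be done
None
```

The big brown board is in the rack, upright on its long edge between the kept board and the stop. The stop is pushed in so both boards stand snug against the end wall. I handed the job in at about 19 s of the 51 s allowed; no verdict was reported.

- **Snugness:** I pushed the stop until it held firm at about 25 N. The last top view shows wall, kept board, big board and stop with no visible gaps.
- **Ends:** in the same view the two boards' ends are level to about 2 mm.
- **Robot:** it was clear of everything at hand-in.
- **Disagreements:** before lowering, the two cameras differed by a few millimetres on the rack's x position, and the side view put the kept board's top at about 150 mm instead of 142 mm. Neither affected the placing.

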